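# Load the clamping fixture and lock it down

### The job

Lay the long aluminium bar flat across the two narrow rails of the clamping fixture, centred on them with both ends overhanging about equally, setting it down rather than dropping it. Then push the upright clamp arm over and fully down, without slamming it, so that its pad rests on the bar, and only after that slide the locking bolt fully home over the arm's end. Leave the short bar and everything else on the bench where it is.

Things in the scene. Friction and masses are not known exactly. Their poses are not given: they have to be found in the camera images.
- long_bar: plain aluminium flat bar, 180 long x 45 wide x 14 mm thick, about 0.3 kg, lying flat on the bench; origin at centre of underside, x along its length, y across its width, z up. It is the longer of two such bars
- fixture: grey clamping fixture fixed to the bench; base 140 (x) x 305 (y) x 15 mm, y = -165 to +140. Origin on the bench under the middle of its two rails, z up. The bar belongs along the fixture's x over the origin. Steel hinge cheeks (66 mm over x, 95 mm tall) at y = 95 to 129 mm; bolt guide 79 mm tall at y = -139 to -159 mm, x = -105 to +45 mm
- seat (a point): point midway between the two steel rails at the height of their tops, 45 mm above the bench: the centre of the bar's underside belongs here. Axes as the fixture's. The rails are at x = -60 and +60 mm, each 12 mm wide (x), 60 mm long (y) and 30 mm tall above the base
- clamp (a joint): clamp arm angle, rad: 0 = shut (level, along the fixture's -y, pad just touching the bar's top 59 mm above the bench), grows as it opens upward; starts upright at 1.5 to 1.75 (1.57 = vertical), stops at 1.8; with no bar it would sink to -0.1. Stiff hinge: stays where left, moves with 2 to 5 N near its end
- clamp_hinge (a point): middle of the clamp's hinge axis, fixed, 110 mm from the fixture's origin along its y and 77 mm above the bench; the axis runs along the fixture's x
- clamp_end (a point): on the arm's outer (upper when shut) face, 215 mm from the hinge axis. The arm is a steel flat 36 mm wide, 14 mm thick (7 mm either side of the axis), 215 mm long, then a tongue 24 mm wide, 8 mm thick to 237 mm; a 30 x 30 mm rubber pad stands 11 mm out of its inner face 110 mm from the hinge
- bolt (a joint): travel of the locking bolt: starts near 0 (clear of the arm), 0.055 m = fully home against its stop over the arm's tongue; slides along the fixture's +x with about 2 N
- bolt_knob (a point): top centre of the bolt's black upright knob, 20 mm in diameter, 32 mm tall, top 123 mm above the bench; it stands on a steel plate 50 (x) x 46 (y) x 8 mm, plate top 91 mm above the bench, reaching 11 mm to -y and 35 mm to +y of the knob. Home, the knob is at the fixture's x = 0, y = -147 mm
- short_bar: plain aluminium flat bar of the same section but only 110 mm long (too short for the rails); origin at centre of underside, x along its length
- beaker_a: clear plastic beaker with steel fasteners, 90 mm wide at the rim, 125 mm tall; origin at centre of underside
- beaker_b: clear plastic beaker with steel fasteners, 104 mm wide, 140 mm tall; origin at centre of underside
- lifting_eye: blue painted lifting eye on a 75 x 60 mm foot, 74 mm tall; origin at centre of underside
- plates: loose pile of three steel plates 120 x 85 mm with a pin on top, 26 mm tall; origin at centre of underside
- jug: white round bottle with a black cap, 80 mm wide, 170 mm tall; origin at centre of underside
- tape: flat round core, 90 mm wide, 30 mm tall; origin at centre of underside
Things that resemble listed ones, but are neither listed nor needed, are in the scene too. What is shaped like the long_bar but green or turquoise is not meant.

How it is judged:
On the way, in this order (a step that is already met when the one before it is completed fails the run):
1. the long bar lies centred across both rails, released (x of long_bar in the frame of fixture between -0.02 and 0.02 m and y of long_bar in the frame of fixture between -0.012 and 0.012 m and z of long_bar in the frame of fixture between 0.038 and 0.052 m and angle between the x axis of long_bar and the x axis of fixture, either way round below 0.12 rad and angle between the z axis of long_bar and the z axis of fixture, either way round below 0.06 rad and contact force between long_bar and the fingers below 0.1 N and linear speed of long_bar below 0.03 m/s), for 0.2 s.
2. the clamp arm is fully down on the bar, the bar still in place (x of long_bar in the frame of fixture between -0.02 and 0.02 m and y of long_bar in the frame of fixture between -0.012 and 0.012 m and z of long_bar in the frame of fixture between 0.038 and 0.052 m and angle between the x axis of long_bar and the x axis of fixture, either way round below 0.12 rad and angle between the z axis of long_bar and the z axis of fixture, either way round below 0.06 rad and value of joint clamp between -0.03 and 0.025 rad), for 0.2 s.
3. with the clamp down, the bolt is slid home (all of step 2 and value of joint bolt above 0.048 m), for 0.2 s.
At the end, for the whole second after the job is handed in: The long bar lies at rest and released on both rails, its middle within 20 mm along and 12 mm across of the rails' middle, within 0.12 rad of square and 0.06 rad of flat; the clamp arm is down (joint between -0.03 and 0.025 rad) and the bolt home (at least 48 of 55 mm) (all of step 3 and contact force between long_bar and the fingers below 0.1 N and linear speed of long_bar below 0.03 m/s); the robot touches nothing.
It fails at once if the long bar is dropped (falls untouched faster than 0.45 m/s) (contact force between long_bar and the fingers below 0.05 N and linear speed of long_bar above 0.45 m/s).
It fails at once if the clamp arm is slammed (faster than 2.5 rad/s) (velocity of joint clamp below -2.5 rad/s).
It fails at once if another thing on the bench is moved more than 30 mm (distance of any of short_bar, beaker_a, beaker_b, lifting_eye, plates, jug, tape from where it was at the start of the episode above 0.03 m).
It also fails if it takes over 72 s, if anything falls off the work surface, if the arm or the gripper's body presses on something with over 40 N, if the wrist force passes 120 N, or if a joint passes its speed limit or range.

### The arm

A 6-joint arm with a two-finger parallel gripper is mounted at the origin on the work surface. World frame = base frame: x ahead of the robot, y to its left, z up, the work surface at z = 0. Lengths are in m, angles in rad, forces in N, time in s.
With the tool pointing down it reaches from about 0.275 to 0.725 m from the base axis. Payload 5.6 kg.
Tool frame: the origin (TCP) lies at the centre of the arm's flange, where the gripper is bolted on; the fingertips stand ahead of it and the grasp point (between the pads) lies 155 mm ahead of it (arm.tip_reach is the z of the fingertips in the tool frame, in m); z points along the fingers, y is the line along which they close (so a half turn about z gives the same grasp; the last joint's range is limited). The gripper opens to 85 mm and grips with 20 to 120 N. Pads are 22 mm wide; open, the fingers measure 114 mm over their backs; the gripper's body (76 mm by 85 mm) begins 54 mm behind the grasp point. The pads swing forward as they close: fully open they stand 13 mm farther back than shut.
Start: joints at [-0.862, 0.255, 0.108, 0, -1.424, -0.285], TCP at [0.226, -0.501, 0.405] pointing down, gripper open.
Joint ranges: [-2.95, 2.95], [-1.21, 1.97], [-1.09, 1.5], [-2.87, 1.71], [-2.94, -0.07], [-3.05, 3.05]. Speed limits (rad/s): [2.57, 2.57, 3.14, 3.14, 3.14, 3.14].

### API

Orientations are given as a unit quaternion [x, y, z, w].
In Python, from plant import arm gives the robot as it stands.
- The arm moves only by the shell command python3 -m handwheel 'ROWS' [OPENING] [FORCE]. ROWS is JSON, a list of rows, each a list of 2 entries, a list of its own where there are three numbers: the shift along the tool's x, y, z in mm, then the turn about the tool's z in rad. A call has 1 to 12 rows; each row shifts and turns the commanded pose from where the row before left it, along the tool's axes as they then stand; what a row does not reach is not made up. A row lasts 1/10 s, in which the tool goes at most 50 mm and 8.59 degrees, less where a joint would pass 70% of its speed; a pose out of reach is approached as far as the arm can. A call with a gripper value outside its range is refused whole. OPENING is the opening, from 0 (shut) to 1 (fully open), set as the call begins (- or left out, the last holds). The fingers move at their own pace and stop on an object; FORCE is the grip in N (left out, the last holds). Time passes only in rows, so rows that do not move let the fingers close. It gives the time, the measured TCP pose, the force, the opening and the grip force at its end, in the units of the state.
- arm.get_state(): the state, without advancing time (a new reading comes with each control period).
- arm.snapshot(name): name is "scene" or "top" or "wrist"; returns the picture (384x512x3 uint8, red, green, blue); there is no depth.
- arm.calibration(name): a dict with "vertical_fov" (degrees; the focal length in pixels is half the picture's height over the tangent of half this angle, whatever the lens; pixels are square), "cx", "cy" (the principal point, pixels), "world_from_camera" (4x4, takes a point from camera to world coordinates). Camera axes: x right, y down, z forward; pixel columns grow to the right and rows downward; lengths in m; the calibration is good to about 2 mm. A picture is of the moment at which its call begins: read the wrist's pose just before it. calibration takes no time and is no camera call; for the wrist camera it gives the pose at the moment of the call.
- arm.close_job(): hands the job in; it is judged then, once.
Trained networks look in the newest picture that a camera, given by its name, has taken for a name from the list of things; names that differ only in an ending like _2 or _b are one class to them, and where a whole thing is asked for, a point or a joint stands for the part that bears it (a point fixed in the world has none). Each returns a list of dicts, best first, with "p" (0 to 1); they miss things now and then, are a little off and sometimes report something else, mostly with a low value. They report only what shows in the picture. A call takes as long as a camera call. They do not tell look-alikes from the thing itself.
- arm.outline_of(camera, name): "pixels" (384x512 bool, what is visible of it) and "pixel" ([row, column] in pixels, amid what is visible of it).
The state is a dict: "t": time; "q": joint angles; "dq": joint speeds; "tau": joint torques, N m; "position": TCP position; "tcp_rot": TCP orientation; "contact_force": force on the tool from outside, world axes, zero at the start; "ft_torque": the same for the moment, N m; "width": opening from 0.0 (shut) to 1.0 (fully open); "grasp_force": force on a finger pad.
Only numpy, scipy, OpenCV 4.12 (cv2) and the standard library are available. Lean on these libraries where they do the work, as an engineer would, in place of code of your own. Each camera call takes 0.05 s, during which the arm holds its last target. There are 200 camera calls.

## Working session

There is one attempt and no reset: what is moved stays moved. The work goes in short steps, Python scripts to look and compute and a shell command to move; the robot and the scene stay as the last step left them, time stands still between calls to the robot, and variables do not carry over. Pictures are saved under pics/ and viewed, at most 12 in all, crops included, and the job is handed in when it is done.

```bash
ls; mkdir -p pics; python3 - <<'E'
from plant import arm
import cv2,numpy as np
for n in("scene","top"):
    cv2.imwrite(f"pics/{n}0.png",arm.snapshot(n)[:,:,::-1])
    c=arm.calibration(n);print(n,c["vertical_fov"],c["cx"],c["cy"],np.round(c["world_from_camera"],3).tolist())
    for k in("long_bar","fixture","clamp","bolt_knob"):
        print(k,[(round(d["p"],2),np.round(d["pixel"]).tolist(),int(d["pixels"].sum())) for d in arm.outline_of(n,k)])
s=arm.get_state();print(s["t"],s["position"],s["tcp_rot"],arm.tip_reach)
E
```

```text
pics
scene 47.94516068460932 256.1673232277359 193.2001160178228 [[-0.532, 0.687, -0.495, 1.232], [0.846, 0.443, -0.296, 0.394], [0.016, -0.576, -0.817, 1.263], [0.0, 0.0, 0.0, 1.0]]
long_bar [(0.97, [123.0, 209.0], 426), (0.96, [164.0, 184.0], 531), (0.74, [144.0, 254.0], 478)]
fixture [(0.92, [234.0, 292.0], 4088)]
clamp [(0.83, [222.0, 339.0], 283)]
bolt_knob [(0.62, [226.0, 336.0], 372), (0.57, [197.0, 266.0], 200), (0.2, [162.0, 184.0], 525)]
top 48.75631370482202 252.98542756008 192.41654131668614 [[-0.013, -0.979, 0.205, 0.209], [-1.0, 0.013, -0.001, -0.013], [-0.002, -0.205, -0.979, 1.673], [0.0, 0.0, 0.0, 1.0]]
long_bar [(0.83, [207.0, 337.0], 523), (0.59, [262.0, 300.0], 525), (0.41, [186.0, 171.0], 288)]
fixture []
clamp [(0.52, [185.0, 174.0], 280), (0.48, [194.0, 119.0], 509)]
bolt_knob [(0.42, [199.0, 243.0], 127)]
0.5 [ 0.22618516 -0.50130568  0.40465795] [-2.10323612e-01  9.77631820e-01  5.25414124e-05 -3.26067721e-06] 0.1734
```

View pics/scene0.png

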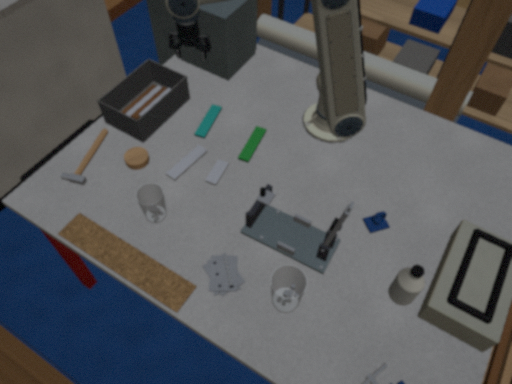

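View pics/top0.png

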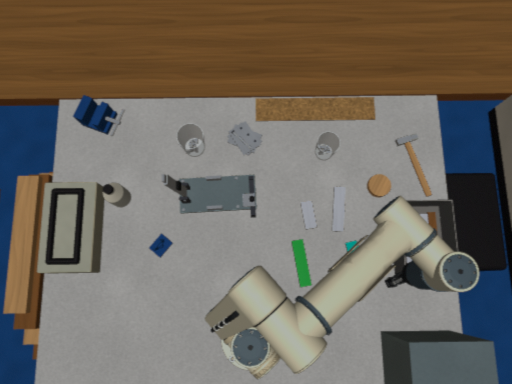

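The scene view has the long grey bar at about (163,187) and the short one at (172,217). In the top view the long bar is at (207,338), the short one at (214,308). The fixture is at (194,217), with the clamp on the left (+y), the bolt at (213,252), and its yaw near 0.

```bash
cat > h.py <<'E'
from plant import arm
import cv2,numpy as np
from scipy.spatial.transform import Rotation as R
def w(c,px,z):
    """px: Nx2 (col,row) -> world xy at height z"""
    px=np.atleast_2d(px).astype(float);f=192/np.tan(np.radians(c["vertical_fov"]/2));T=np.array(c["world_from_camera"])
    d=np.c_[(px[:,0]-c["cx"])/f,(px[:,1]-c["cy"])/f,np.ones(len(px))]@T[:3,:3].T
    return (T[:3,3]+d*((z-T[2,3])/d[:,2])[:,None])[:,:2]
def proj(c,P):
    T=np.linalg.inv(c["world_from_camera"]);f=192/np.tan(np.radians(c["vertical_fov"]/2))
    q=np.atleast_2d(P)@T[:3,:3].T+T[:3,3];return q[:,:2]/q[:,2:]*f+[c["cx"],c["cy"]]
def rect(c,m,z):
    p=w(c,np.argwhere(m)[:,::-1],z)
    (x,y),(a,b),t=cv2.minAreaRect((p*1000).astype(np.float32))
    if b>a:a,b,t=b,a,t+90
    return np.round([x,y,a,b,(t+90)%180-90],1).tolist()
E
python3 - <<'E'
from h import *
for n in("scene","top"):
    im=arm.snapshot(n);c=arm.calibration(n)
    for d in arm.outline_of(n,"long_bar"):
        print(n,round(d["p"],2),rect(c,d["pixels"],.012))
im=cv2.imread("pics/top0.png")[165:225,155:265]
cv2.imwrite("pics/crop.png",cv2.resize(im,None,fx=7,fy=7,interpolation=cv2.INTER_CUBIC))
E
```

```text
scene 0.77 [495.4, -353.2, 180.6, 53.8, -2.3]
scene 0.71 [284.4, -195.0, 186.9, 47.7, 8.7]
top 0.91 [279.5, -195.8, 173.5, 47.7, 7.4]
top 0.63 [487.3, -351.9, 178.4, 48.1, -2.9]
top 0.59 [346.3, -388.3, 34.2, 18.0, -58.0]
top 0.42 [552.7, 167.2, 380.8, 163.3, 88.6]
```

View pics/crop.png

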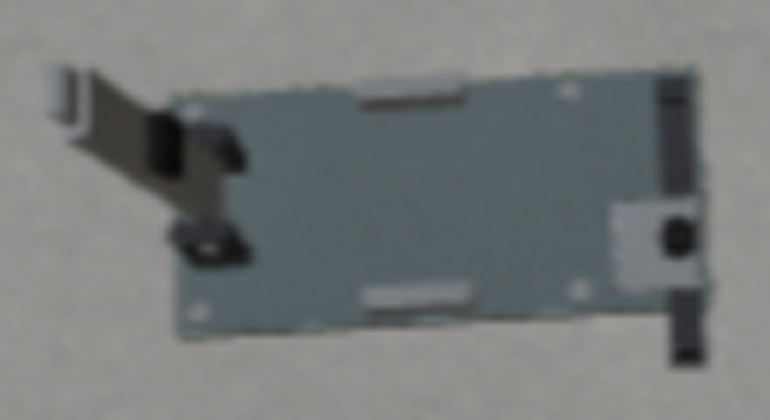

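The crop shows rail tops centred near (412,88) and (415,295). The base corners are near (180,338), (670,312), (170,95) and (690,70). The upright arm is at left, and the bolt knob is at (678,235).

```bash
python3 -m handwheel '[[[0,0,0],0.119],[[0,0,0],0.119],[[0,0,0],0.119],[[0,0,0],0.119],[[0,0,0],0]]'; python3 - <<'E'
from h import *
c=arm.calibration("top");o=np.array([155,165])
g=lambda p,z:w(c,np.array(p)/7+o-.43,z)[0]
a,b=g((412,88),.045),g((415,292),.045);print("rails",a,b,(a+b)/2,a-b)
print("base",[g(p,.015).round(4).tolist() for p in((180,338),(170,95),(690,70))])
print("knob",g((678,235),.115))
s=arm.get_state();c=arm.calibration("wrist");T=np.array(c["world_from_camera"]);r=R.from_quat(s["tcp_rot"]).as_matrix()
print(s["position"],r.round(3).tolist(),c["vertical_fov"]);print(r.T@(T[:3,3]-s["position"]),(r.T@T[:3,:3]).round(3).tolist())
E
```

```text
t: 1.2
position: [0.2262, -0.5013, 0.4047]
tcp_rot: [0.027, 1.0, 0.0, -0.0]
contact_force: [-0.6, -0.0, 1.1]
width: 1.002
grasp_force: 0.0
rails [0.61484759 0.1408077 ] [0.49782327 0.13838027] [0.55633543 0.13959398] [0.11702432 0.00242743]
base [[0.4785, 0.2739], [0.62, 0.2828], [0.6309, -0.0165]]
knob [ 0.51454998 -0.00867809]
[ 0.22619577 -0.50133103  0.40467742] [[-0.999, 0.053, -0.0], [0.053, 0.999, 0.0], [0.0, 0.0, -1.0]] 65.40185086621021
[ 0.06646786 -0.00089037  0.03075037] [[-0.0, -0.964, -0.267], [1.0, -0.001, 0.001], [-0.001, -0.267, 0.964]]
```

```bash
python3 -m handwheel '[[[-16,40,-6],0],[[-16,40,-6],0],[[-16,40,-6],0],[[-16,40,-6],0],[[-16,40,-6],0],[[-16,40,-6],0],[[-16,40,-6],0],[[-16,40,-6],0],[[-16,40,-6],0],[[-16,40,-6],0],[[-16,40,-5],0],[[-16,40,0],0]]' && python3 -m handwheel '[[[-17,38,0],0],[[-17,38,0],0],[[-17,36,0],0],[[0,0,0],0],[[0,0,0],0]]'; python3 - <<'E'
from h import *
c=arm.calibration("wrist");im=arm.snapshot("wrist")
cv2.imwrite("pics/w1.png",im[:,:,::-1]);np.save("w1.npy",{"c":c},allow_pickle=True)
cv2.imwrite("pics/w1b.png",cv2.resize(im[:,:,::-1],(800,600),interpolation=cv2.INTER_CUBIC))
E
```

```text
t: 2.4
position: [0.4433, -0.0303, 0.4708]
tcp_rot: [0.024, 1.0, 0.0, 0.001]
contact_force: [0.2, -0.4, 0.4]
width: 1.002
grasp_force: 0.0
t: 2.9
position: [0.5, 0.078, 0.4692]
tcp_rot: [0.024, 1.0, -0.0, -0.0]
contact_force: [0.3, -0.5, 0.5]
width: 1.004
grasp_force: 0.0
```

View pics/w1b.png

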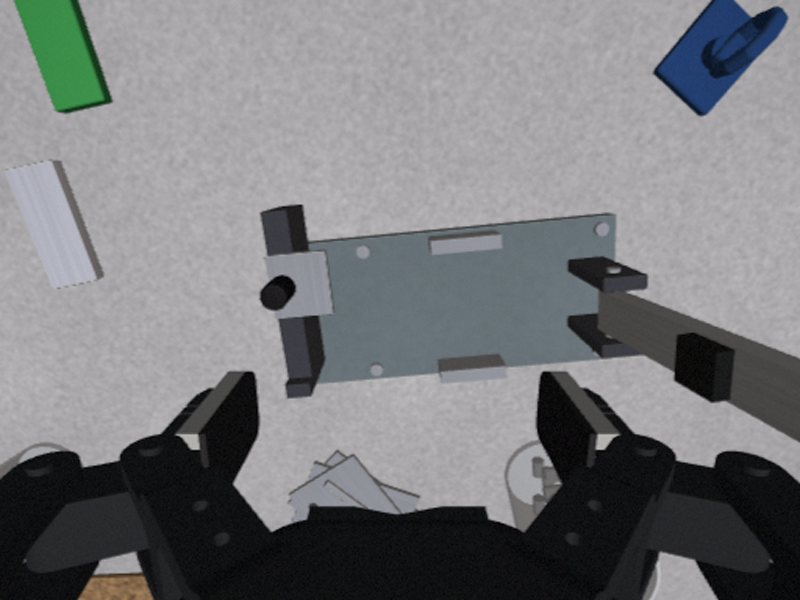

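The wrist view shows the fixture: the rail tops are light quads centred near (466,244) and (473,374), the knob top is near (272,293), and the arm leans to the lower right.

```bash
python3 - <<'E'
from h import *
c=np.load("w1.npy",allow_pickle=True).item()["c"];im=cv2.cvtColor(cv2.imread("pics/w1.png"),cv2.COLOR_BGR2GRAY)
P=[]
for (u,v) in((466.5,244),(473.5,374)):
    u,v=u/1.5625,v/1.5625;x0,y0=int(u)-30,int(v)-10
    p=im[y0:y0+20,x0:x0+60];m=(p>135).astype(np.uint8) 
    n,l,s,ce=cv2.connectedComponentsWithStats(m);k=l[10,30]
    q=np.argwhere(l==k)[:,::-1]+[x0,y0];print(s[k],ce[k]+[x0,y0],p[10,30],np.median(p))
    print(rect(c,(lambda M:(M.__setitem__((q[:,1],q[:,0]),1),M)[1])(np.zeros((384,512))),.045));P.append(w(c,q,.045).mean(0))
P=np.array(P);print(P,P.mean(0),P[1]-P[0],np.degrees(np.arctan2(*(P[1]-P[0])[::-1])))
k=1.5625
for p,z in(((308,241),.015),((614,214),.015),((272,293),.123)):print(w(c,np.array(p)/k,z))
E
```

```text
[  8   5  45  12 374] [298.14705882 156.22994652] 148 111.0
[496.6, 135.4, 58.2, 11.2, -87.2]
[  0   5  60  15 736] [304.71467391 242.25      ] 146 148.0
[619.6, 140.9, 84.9, 21.8, 88.2]
[[0.49661851 0.13552383]
 [0.62094188 0.14374515]] [0.5587802  0.13963449] [0.12432337 0.00822132] 3.7833751413943495
[[ 0.49160348 -0.00353228]]
[[0.48075599 0.27248797]]
[[ 0.51184968 -0.0108662 ]]
```

```bash
python3 -m handwheel '[[[1,-39,0],0],[[1,-39,5],0],[[1,-39,10],0],[[1,-39,12],0],[[1,-39,12],0],[[1,-39,12],0],[[1,-39,12],0],[[1,-39,12],0],[[0,-39,12],0],[[0,-39,12],0],[[0,-40,12],0],[[0,0,0],0]]' && python3 -m handwheel '[[[0,0,0],0],[[0,0,0],0]]'; python3 - <<'E'
from h import *
c=arm.calibration("wrist");im=arm.snapshot("wrist")
cv2.imwrite("pics/w2.png",im[:,:,::-1])
for d in arm.outline_of("wrist","long_bar"): print(round(d["p"],2),d["pixel"],int(d["pixels"].sum()),rect(c,d["pixels"],.014))
print(arm.get_state()["position"],R.from_quat(arm.get_state()["tcp_rot"]).as_matrix().round(4).tolist())
E
```

```text
t: 4.15
position: [0.4671, -0.3559, 0.3565]
tcp_rot: [0.028, 1.0, 0.0, -0.002]
contact_force: [0.1, -0.8, 0.2]
width: 0.996
grasp_force: 0.0
t: 4.35
position: [0.4689, -0.3517, 0.3596]
tcp_rot: [0.026, 1.0, -0.0, 0.001]
contact_force: [-0.6, -0.2, -0.3]
width: 1.0
grasp_force: 0.0
0.9 [180.6, 248.3] 6387 [488.8, -356.2, 179.8, 44.7, -5.5]
0.73 [31.8, 413.2] 3384 [338.8, -193.5, 61.2, 49.2, 9.0]
0.7 [31.1, 196.6] 3283 [329.2, -402.5, 65.8, 45.9, 11.7]
[ 0.46929703 -0.35108764  0.35975824] [[-0.9987, 0.0508, 0.0016], [0.0508, 0.9987, -0.0007], [-0.0017, -0.0006, -1.0]]
```

View pics/w2.png

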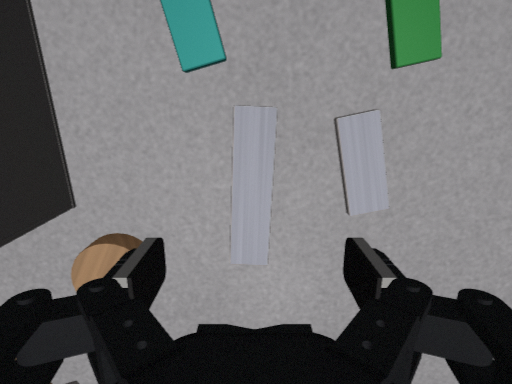

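The long bar sits at (185,254) in the wrist view, and the fit of 180 x 45 mm confirms it. The short bar is clear of it to the right.

```bash
python3 -m handwheel '[[[-10,-2,0],0],[[-10,-2,10],0.043],[[0,0,25],0],[[0,0,30],0],[[0,0,30],0],[[0,0,30],0],[[0,0,25],0],[[0,0,15],0],[[0,0,5],0],[[0,0,0],0],[[0,0,0],0]]'; python3 - <<'E'
from h import *
s=arm.get_state();c=arm.calibration("wrist");im=arm.snapshot("wrist")
for d in arm.outline_of("wrist","long_bar")[:2]: print(round(d["p"],2),d["pixel"],int(d["pixels"].sum()),rect(c,d["pixels"],.014))
r=R.from_quat(s["tcp_rot"]).as_matrix();print(s["position"],np.degrees(np.arctan2(-r[1,0],-r[0,0])),arm.tip_reach)
E
```

```text
t: 5.55
position: [0.4899, -0.3569, 0.1898]
tcp_rot: [0.047, 0.999, -0.001, 0.001]
contact_force: [0.2, 0.6, 0.5]
width: 1.001
grasp_force: 0.0
0.55 [180.6, 256.3] 24172 [472.8, -355.1, 145.8, 45.4, -5.3]
[ 0.4899009  -0.35690324  0.18984663] -5.410428262260521 0.1734
```

```bash
python3 -m handwheel '[[[0,0,6],0],[[0,0,6],0],[[0,0,0],0],[[0,0,0],0]]' && python3 -m handwheel '[[[0,0,0],0],[[0,0,0],0],[[0,0,0],0],[[0,0,0],0],[[0,0,0],0],[[0,0,0],0],[[0,0,0],0],[[0,0,0],0]]' 0.3 60 && python3 -m handwheel '[[[0,0,-5],0],[[0,0,-10],0],[[0,0,-15],0],[[0,0,-15],0],[[0,0,-5],0],[[0,0,0],0],[[0,0,0],0]]'
```

```text
t: 6.05
position: [0.489, -0.3568, 0.1764]
tcp_rot: [0.048, 0.999, 0.0, -0.0]
contact_force: [0.0, 0.6, 0.6]
width: 1.0
grasp_force: 0.0
t: 6.85
position: [0.4893, -0.3569, 0.1773]
tcp_rot: [0.047, 0.999, -0.0, 0.0]
contact_force: [-0.4, 0.4, 5.6]
width: 0.5
grasp_force: 62.2
t: 7.55
position: [0.4887, -0.3566, 0.2259]
tcp_rot: [0.048, 0.999, 0.0, -0.001]
contact_force: [-0.2, 0.4, -4.4]
width: 0.505
grasp_force: 61.6
```

```bash
python3 -m handwheel '[[[0,0,-20],0],[[0,0,-30],-0.045],[[0,0,-30],-0.045],[[0,0,-24],-0.046],[[0,0,-10],0],[[0,0,0],0]]' && python3 -m handwheel '[[[-4,25,0],0],[[-7,41,0],0],[[-8,43,0],0],[[-8,43,0],0],[[-8,43,0],0],[[-8,43,0],0],[[-8,43,0],0],[[-8,43,0],0],[[-8,43,0],0],[[-8,43,0],0],[[-8,41,0],0],[[-6,25,0],0]]' && python3 -m handwheel '[[[0,11,0],0],[[0,5,0],0],[[0,0,0],0],[[0,0,0],0],[[0,0,0],0]]'; python3 - <<'E'
from h import *
s=arm.get_state();c=arm.calibration("wrist");im=arm.snapshot("wrist")
cv2.imwrite("pics/w3.png",im[:,:,::-1])
for d in arm.outline_of("wrist","long_bar")[:3]: print(round(d["p"],2),d["pixel"],int(d["pixels"].sum()),rect(c,d["pixels"],s["position"][2]-.163))
r=R.from_quat(s["tcp_rot"]).as_matrix();print(s["position"],np.degrees(np.arctan2(-r[1,0],-r[0,0])))
E
```

```text
t: 8.15
position: [0.4892, -0.3569, 0.3411]
tcp_rot: [-0.02, 1.0, -0.0, 0.001]
contact_force: [0.5, -0.1, -3.8]
width: 0.507
grasp_force: 62.2
t: 9.35
position: [0.5581, 0.1252, 0.3379]
tcp_rot: [-0.021, 1.0, -0.0, -0.002]
contact_force: [0.1, -0.8, -3.0]
width: 0.502
grasp_force: 62.3
t: 9.85
position: [0.5579, 0.1373, 0.3407]
tcp_rot: [-0.02, 1.0, -0.0, -0.0]
contact_force: [0.8, 0.2, -3.6]
width: 0.503
grasp_force: 62.3
0.91 [179.8, 251.9] 26508 [535.4, 135.7, 134.0, 44.3, 2.1]
0.32 [131.4, 67.5] 5832 [505.5, 47.5, 45.2, 30.9, -87.8]
[0.55786943 0.13727543 0.34071039] 2.2549877835028003
```

View pics/w3.png

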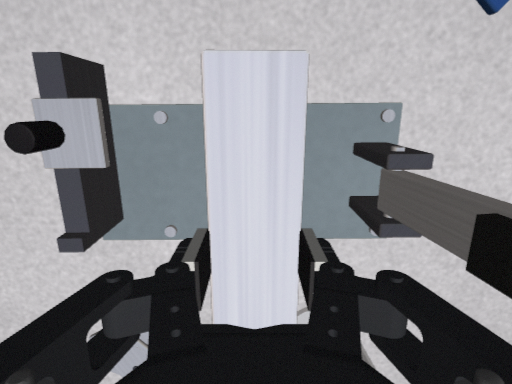

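The bar is held square over the fixture. The base's near right corner is at (401,102), its hidden right edge runs down to about (237), and the screws are at (388,116), (160,117) and (170,231).

```bash
python3 - <<'E'
from h import *
c=arm.calibration("wrist")
for p,z in(((401.5,102.5),.015),((309,103.3),.015),((110,105),.015),((110,239.5),.015),((330,238),.015)):print(p,w(c,p,z))
o=np.array([.5567,.139]);
for t in(.04,):
  M=np.array([[np.cos(t),-np.sin(t)],[np.sin(t),np.cos(t)]])
  for l in((-.07,.14,.015),(-.07,-.1,.015),(.07,-.1,.015),(.07,.05,.015),(-.033,.129,.095),(-.033,.095,.095),(-.055,-.147,.123)):print(l,proj(c,[*(o+M@l[:2]),l[2]]).round(1))
E
```

```text
(401.5, 102.5) [[0.48047652 0.27329811]]
(309, 103.3) [[0.48462709 0.18589308]]
(110, 105) [[ 0.49355041 -0.00242331]]
(110, 239.5) [[ 0.63254814 -0.01477816]]
(330, 238) [[0.62166699 0.22053052]]
(-0.07, 0.14, 0.015) [[404.3 103.4]]
(-0.07, -0.1, 0.015) [[150.8 103.6]]
(0.07, -0.1, 0.015) [[163.  239.8]]
(0.07, 0.05, 0.015) [[303.  239.6]]
(-0.033, 0.129, 0.095) [[436.  154.9]]
(-0.033, 0.095, 0.095) [[388.9 155. ]]
(-0.055, -0.147, 0.123) [[ 17.6 126.4]]
```

```bash
python3 -m handwheel '[[[2,0,5],-0.005],[[0,0,15],0],[[0,0,20],0],[[0,0,20],0],[[0,0,20],0],[[0,0,15],0],[[0,0,10],0],[[0,0,6],0],[[0,0,2],0],[[0,0,0],0],[[0,0,0],0],[[0,0,0],0]]' && python3 -m handwheel '[[[0,0,1],0],[[0,0,1],0],[[0,0,1],0],[[0,0,0],0],[[0,0,0],0]]'
```

```text
t: 11.15
position: [0.5562, 0.1384, 0.2284]
tcp_rot: [-0.023, 1.0, 0.0, 0.001]
contact_force: [0.1, -0.0, -4.1]
width: 0.508
grasp_force: 62.3
t: 11.65
position: [0.5559, 0.1383, 0.2246]
tcp_rot: [-0.023, 1.0, -0.0, -0.0]
contact_force: [-0.2, 0.1, -3.4]
width: 0.503
grasp_force: 62.3
```

```bash
python3 -m handwheel '[[[0,0,0.7],0],[[0,0,0.7],0],[[0,0,0],0],[[0,0,0],0]]' &&  python3 -m handwheel '[[[0,0,0.7],0],[[0,0,0.7],0],[[0,0,0],0],[[0,0,0],0]]'
```

```text
t: 12.05
position: [0.5559, 0.1383, 0.2233]
tcp_rot: [-0.023, 1.0, -0.0, -0.0]
contact_force: [-0.0, 0.0, -3.8]
width: 0.504
grasp_force: 62.3
t: 12.45
position: [0.556, 0.1383, 0.2223]
tcp_rot: [-0.023, 1.0, 0.0, 0.0]
contact_force: [-1.1, 0.4, 0.6]
width: 0.501
grasp_force: 62.8
```

```bash
python3 -m handwheel '[[[0,0,0.4],0],[[0,0,0],0],[[0,0,0],0]]' - 20 && python3 -m handwheel '[[[0,0,0],0],[[0,0,0],0],[[0,0,0],0],[[0,0,0],0],[[0,0,0],0],[[0,0,0],0]]' 0.85 && python3 -m handwheel '[[[0,0,-5],0],[[0,0,-15],0],[[0,0,-25],0],[[0,0,-30],0],[[0,0,-30],0],[[0,0,-15],0],[[0,0,0],0],[[0,0,0],0],[[0,0,0],0]]'; python3 - <<'E'
from h import *
s=arm.get_state();c=arm.calibration("wrist");im=arm.snapshot("wrist")
cv2.imwrite("pics/w4.png",im[:,:,::-1])
for d in arm.outline_of("wrist","long_bar")[:3]: print(round(d["p"],2),d["pixel"],int(d["pixels"].sum()),rect(c,d["pixels"],.059))
for d in arm.outline_of("wrist","clamp")[:3]: print(round(d["p"],2),d["pixel"],int(d["pixels"].sum()))
r=R.from_quat(s["tcp_rot"]).as_matrix();print(s["position"],np.degrees(np.arctan2(-r[1,0],-r[0,0])))
E
```

```text
t: 12.75
position: [0.5559, 0.1383, 0.2223]
tcp_rot: [-0.023, 1.0, 0.0, 0.0]
contact_force: [-2.7, -0.5, 4.9]
width: 0.504
grasp_force: 63.3
t: 13.35
position: [0.556, 0.1383, 0.2214]
tcp_rot: [-0.023, 1.0, -0.0, 0.0]
contact_force: [0.2, -0.2, -0.3]
width: 0.849
grasp_force: 0.0
t: 14.25
position: [0.5556, 0.1382, 0.3402]
tcp_rot: [-0.023, 1.0, -0.0, -0.001]
contact_force: [-0.7, -0.4, -0.9]
width: 0.85
grasp_force: 0.0
0.81 [177.2, 255.5] 10349 [556.1, 137.5, 179.1, 46.0, 2.3]
0.95 [228.5, 460.5] 9497
0.32 [360.3, 103.7] 627
[0.55561874 0.1381987  0.34023319] 2.614967004484036
```

View pics/w4.png

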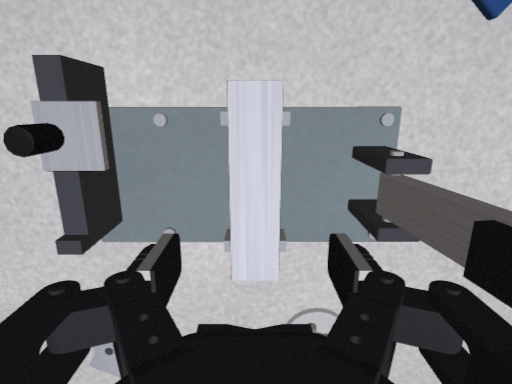

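The bar rests centred: the rails show equally on both sides (221–228 and 283–291), and it measures (0.556, 0.1375) at 2.3°. Next I'll work out the clamp angle and the push path.

```bash
python3 - <<'E'
from h import *
o=np.array([.556,.137]);t=.043;M=np.array([[np.cos(t),-np.sin(t)],[np.sin(t),np.cos(t)]])
def P(th,r,n=0,x=0):
    l=np.array([x,.110-r*np.cos(th)+n*np.sin(th)]);return [*(o+M@l),.077+r*np.sin(th)+n*np.cos(th)]
top=arm.calibration("top");wr=arm.calibration("wrist");sc=arm.calibration("scene")
for th in(1.5,1.57,1.65,1.75):
    print(th,"top tongue end",proj(top,P(th,.237)).round(1),"wrist pad",proj(wr,P(th,.11,-18)if 0 else P(th,.11,-.018)).round(1),"scene end",proj(sc,P(th,.237)).round(1),"sc hinge",proj(sc,P(th,0)).round(1))
for th in np.linspace(1.7,0,18): # tip corner path in fixture frame (y,z) mm
    r=.185;print(round(th,2),np.round([110-1e3*(r*np.cos(th)-.007*np.sin(th)),77+1e3*(r*np.sin(th)+.007*np.cos(th))],0),end=";")
E
```

```text
1.5 top tongue end [[178.7 176.4]] wrist pad [[436.7 260. ]] scene end [[333.4 196. ]] sc hinge [[326.1 241.4]]
1.57 top tongue end [[173.7 176.6]] wrist pad [[455.5 261.7]] scene end [[339.1 198.4]] sc hinge [[326.1 241.4]]
1.65 top tongue end [[168. 177.]] wrist pad [[476.6 262.9]] scene end [[345.6 201.5]] sc hinge [[326.1 241.4]]
1.75 top tongue end [[161.1 177.6]] wrist pad [[501.9 263.4]] scene end [[353.6 205.9]] sc hinge [[326.1 241.4]]
1.7 [141. 260.];1.6 [122. 262.];1.5 [104. 262.];1.4 [ 85. 260.];1.3 [ 67. 257.];1.2 [ 49. 252.];1.1 [ 32. 245.];1.0 [ 16. 236.];0.9 [  0. 226.];0.8 [-14. 215.];0.7 [-27. 202.];0.6 [-39. 187.];0.5 [-49. 172.];0.4 [-58. 155.];0.3 [-65. 138.];0.2 [-70. 121.];0.1 [-73. 102.];0.0 [-75.  84.];
```

```bash
python3 -m handwheel '[[[10,0,-15],0],[[20,0,-25],0],[[25,0,-30],0],[[25,0,-25],0],[[25,0,-10],0],[[10,10,-5],0],[[0,30,0],0],[[0,40,0],0],[[0,45,0],0],[[0,45,0],0],[[0,35,0],0],[[0,10,0],0]]' 0 20 && python3 -m handwheel '[[[0,0,0],0],[[0,0,0],0],[[0,0,0],0]]' && python3 -m handwheel '[[[-10,0,5],0],[[-25,0,5],0],[[-30,0,5],0],[[-30,0,0],0],[[-15,0,0],0],[[-5,0,0],0],[[0,0,0],0],[[0,0,0],0]]'; python3 - <<'E'
from h import *
cv2.imwrite("pics/w5.png",np.vstack([arm.snapshot("wrist")[:,:,::-1][:220],cv2.resize(arm.snapshot("scene")[120:310,180:440,::-1],(512,374),interpolation=cv2.INTER_CUBIC)]))
E
```

```text
t: 15.6
position: [0.4303, 0.3505, 0.4512]
tcp_rot: [-0.024, 1.0, -0.0, -0.0]
contact_force: [0.1, -0.2, -0.8]
width: 0.002
grasp_force: 0.0
t: 15.9
position: [0.4313, 0.3465, 0.4523]
tcp_rot: [-0.022, 1.0, 0.0, 0.0]
contact_force: [-0.5, -0.3, 0.0]
width: -0.001
grasp_force: 0.0
t: 16.7
position: [0.5458, 0.3527, 0.4367]
tcp_rot: [-0.023, 1.0, 0.0, 0.0]
contact_force: [-0.4, 0.1, -0.1]
width: -0.002
grasp_force: 0.0
```

View pics/w5.png

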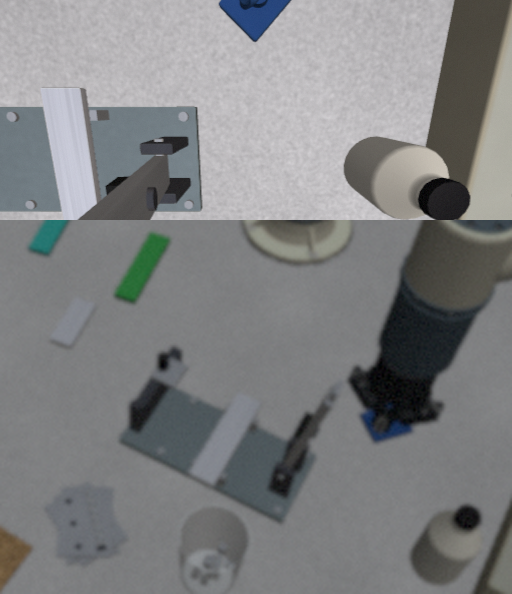

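The fingers are shut on the arm's outer (+y) side, and the arm leans slightly outward. I'll push it gently along the arc.

```bash
python3 -m handwheel '[[[0,-8,0],0],[[0,-14,0],0],[[0,-14,0],0],[[0,-13,0],0],[[0,-12,1],0],[[0,-13,0],0],[[0,-13,-1],0],[[0,-13,0],0],[[0,-13,0],0],[[0,-13,1],0],[[0,-13,2],0],[[0,-13,3],0]]' && python3 -m handwheel '[[[0,-13,4],0],[[0,-12,4],0],[[0,-12,6],0],[[0,-12,7],0],[[0,-12,8],0],[[0,-10,8],0]]'; python3 - <<'E'
from h import *
cv2.imwrite("pics/w6.png",np.vstack([arm.snapshot("wrist")[:,:,::-1][:220],cv2.resize(arm.snapshot("scene")[120:310,180:440,::-1],(512,374),interpolation=cv2.INTER_CUBIC)]))
d=arm.get_state()["position"]-np.array([.556,.137,0]);t=.043
print(d[0]*np.cos(t)+d[1]*np.sin(t),-d[0]*np.sin(t)+d[1]*np.cos(t),d[2]-.1734)
E
```

```text
t: 18.0
position: [0.5531, 0.2002, 0.4303]
tcp_rot: [-0.023, 1.0, 0.0, 0.0]
contact_force: [1.7, 3.0, -0.7]
width: 0.0
grasp_force: 1.1
t: 18.6
position: [0.5563, 0.1292, 0.3928]
tcp_rot: [-0.023, 1.0, -0.0, -0.0]
contact_force: [0.6, 2.2, 0.5]
width: -0.001
grasp_force: 0.9
-0.00020826282455174415 -0.0083219652854928 0.21875700234467677
```

View pics/w6.png

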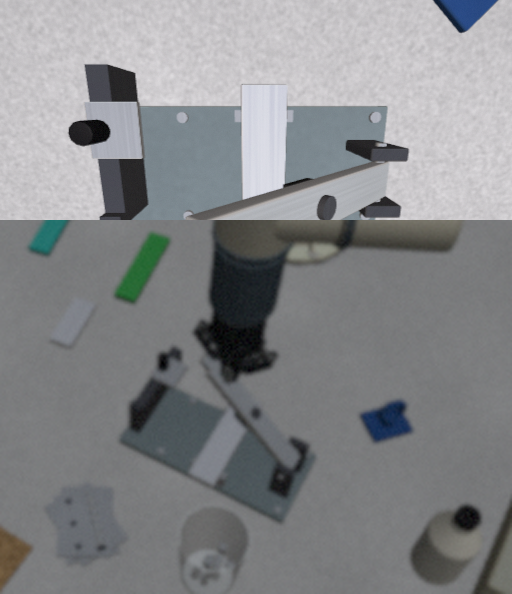

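The clamp arm is about half way down (about 0.8 rad), with the fingertips on its outer face and the bar undisturbed.

```bash
python3 -m handwheel '[[[0,-6,5],0],[[0,-6,6],0],[[0,-6,7],0],[[0,-6,8],0],[[0,-6,8],0],[[0,-5,8],0],[[0,-5,9],0],[[0,-4,8],0],[[0,-4,9],0],[[0,-3,9],0],[[0,-3,9],0],[[0,-2,10],0]]' && python3 -m handwheel '[[[0,-2,9],0],[[0,-2,9],0],[[0,-1,7],0],[[0,-1,5],0],[[0,0,3],0],[[0,0,2],0],[[0,0,0],0],[[0,0,0],0]]'; python3 - <<'E'
from h import *
d=arm.get_state()["position"]-np.array([.556,.137,0]);t=.043
print(d[0]*np.cos(t)+d[1]*np.sin(t),-d[0]*np.sin(t)+d[1]*np.cos(t),d[2]-.1734)
E
```

```text
t: 19.9
position: [0.5589, 0.0741, 0.2967]
tcp_rot: [-0.023, 1.0, -0.0, -0.0]
contact_force: [0.8, -0.1, 1.1]
width: -0.001
grasp_force: 0.7
t: 20.7
position: [0.5591, 0.0684, 0.2625]
tcp_rot: [-0.023, 1.0, 0.0, 0.0]
contact_force: [-0.5, 0.2, -0.0]
width: 0.001
grasp_force: 0.0
0.00019587648426806466 -0.06865988992159398 0.08912806497698983
```

```bash
python3 -m handwheel '[[[0,0,1.5],0],[[0,0,1.5],0],[[0,0,1],0],[[0,0,0],0],[[0,0,0],0]]' && python3 -m handwheel '[[[0,0,1],0],[[0,0,1],0],[[0,0,0],0]]'
```

```text
t: 21.2
position: [0.5591, 0.0684, 0.2584]
tcp_rot: [-0.023, 1.0, 0.0, -0.0]
contact_force: [0.2, 0.9, 0.2]
width: 0.002
grasp_force: 0.2
t: 21.5
position: [0.559, 0.0684, 0.2575]
tcp_rot: [-0.023, 1.0, -0.0, 0.0]
contact_force: [-2.5, -0.3, 6.7]
width: 0.001
grasp_force: 3.5
```

```bash
python3 -m handwheel '[[[0,0,0.7],0],[[0,0,0.7],0],[[0,0,0],0],[[0,0,0],0]]' && python3 -m handwheel '[[[0,0,-10],0],[[0,0,-25],0],[[0,0,-30],0],[[0,0,-25],0],[[0,0,-10],0],[[0,0,0],0],[[0,0,0],0]]'; python3 - <<'E'
from h import *
cv2.imwrite("pics/w7.png",arm.snapshot("wrist")[:,:,::-1])
c=arm.calibration("wrist")
d=arm.get_state()["position"]-np.array([.556,.137,0]);t=.043
print(d[0]*np.cos(t)+d[1]*np.sin(t),-d[0]*np.sin(t)+d[1]*np.cos(t),d[2])
for l in((-.055,-.147,.123),(-.018,-.105,.084),(-.012,-.127,.081)):
  M=np.array([[np.cos(t),-np.sin(t)],[np.sin(t),np.cos(t)]]);print(proj(c,[*(np.array([.556,.137])+M@l[:2]),l[2]]))
E
```

```text
t: 21.9
position: [0.559, 0.0683, 0.2574]
tcp_rot: [-0.023, 1.0, -0.0, 0.001]
contact_force: [-6.1, 1.6, 14.6]
width: -0.002
grasp_force: 7.5
t: 22.6
position: [0.5588, 0.0684, 0.3538]
tcp_rot: [-0.023, 1.0, 0.0, -0.001]
contact_force: [-1.1, 0.1, -0.6]
width: 0.006
grasp_force: 0.0
-0.00016363743405993676 -0.06869294784922163 0.35336869067193555
[[136.07994096 127.97065072]]
[[210.62240246 171.66389557]]
[[184.82100389 177.99831494]]
```

View pics/w7.png

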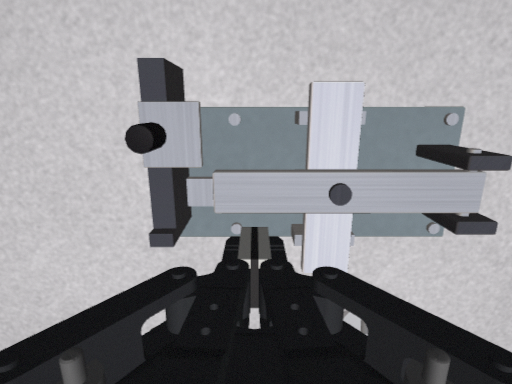

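The arm is level across the bar (row 190), with its tongue at (200,192). The knob top is at about (140,138), so the bolt is still open. Next I go behind the knob on its -x side.

```bash
python3 -m handwheel '[[[10,-10,0],0],[[20,-20,0],0],[[25,-22,0],0],[[20,-16,0],0],[[10,-10,5],0],[[0,0,15],0],[[0,0,20],0],[[0,0,20],0],[[0,0,12],0],[[0,0,6],0],[[0,0,2],0],[[0,0,0],0]]' && python3 -m handwheel '[[[0,0,0],0],[[0,0,0],0]]'; python3 - <<'E'
from h import *
d=arm.get_state()["position"]-np.array([.556,.137,0]);t=.043
print(d[0]*np.cos(t)+d[1]*np.sin(t),-d[0]*np.sin(t)+d[1]*np.cos(t),d[2]-.1734)
E
```

```text
t: 23.85
position: [0.4777, -0.0136, 0.2751]
tcp_rot: [-0.023, 1.0, -0.0, -0.0]
contact_force: [-0.8, 0.3, 0.7]
width: 0.002
grasp_force: 0.0
t: 24.05
position: [0.478, -0.0134, 0.2757]
tcp_rot: [-0.023, 1.0, 0.0, 0.001]
contact_force: [0.4, -0.6, -0.5]
width: 0.005
grasp_force: 0.0
-0.08440065824460417 -0.14692173459895763 0.10227049193291193
```

```bash
python3 -m handwheel '[[[-4,0,0],0],[[-6,0,0],0],[[-6,0,0],0],[[-6,0,0],0],[[-6,0,0],0],[[-6,0,0],0],[[-6,0,0],0],[[-6,0,0],0],[[-5,0,0],0],[[-4,0,0],0],[[-2,0,0],0],[[0,0,0],0]]' && python3 -m handwheel '[[[-1.5,0,0],0],[[-1.5,0,0],0],[[0,0,0],0]]' && python3 -m handwheel '[[[-1,0,0],0],[[-1,0,0],0],[[0,0,0],0]]'
```

```text
t: 25.25
position: [0.5351, -0.0108, 0.275]
tcp_rot: [-0.023, 1.0, -0.0, 0.0]
contact_force: [-0.8, -0.1, -0.2]
width: 0.002
grasp_force: 0.1
t: 25.55
position: [0.5378, -0.0107, 0.2751]
tcp_rot: [-0.023, 1.0, 0.0, 0.0]
contact_force: [-2.3, -0.2, -0.9]
width: -0.003
grasp_force: 0.7
t: 25.85
position: [0.5398, -0.0106, 0.2751]
tcp_rot: [-0.023, 1.0, -0.0, 0.0]
contact_force: [-2.3, 0.0, 0.5]
width: 0.002
grasp_force: 0.8
```

```bash
python3 -m handwheel '[[[-1,0,0],0],[[-1,0,0],0],[[0,0,0],0]]' && python3 -m handwheel '[[[-1,0,0],0],[[-1,0,0],0],[[0,0,0],0]]'
```

```text
t: 26.15
position: [0.5415, -0.0106, 0.275]
tcp_rot: [-0.023, 1.0, -0.0, -0.0]
contact_force: [-3.4, 0.1, 1.1]
width: 0.004
grasp_force: 2.0
t: 26.45
position: [0.5423, -0.0105, 0.275]
tcp_rot: [-0.023, 1.0, -0.0, -0.002]
contact_force: [-11.4, 2.2, 7.5]
width: 0.004
grasp_force: 5.2
```

The push met the stop at about 11 N with the tool where the home position predicts, so I back off, rise and check.

```bash
python3 -m handwheel '[[[6,0,0],0],[[12,0,0],0],[[10,0,-10],0],[[0,0,-25],0],[[0,0,-30],0],[[0,0,-25],0],[[0,0,-10],0],[[0,0,0],0],[[0,0,0],0]]'; python3 - <<'E'
from h import *
c=arm.calibration("wrist");im=arm.snapshot("wrist");cv2.imwrite("pics/w8.png",im[:,:,::-1])
t=.043;M=np.array([[np.cos(t),-np.sin(t)],[np.sin(t),np.cos(t)]])
for l in((0,-.147,.123),(-.007,-.147,.123),(0,-.11,.084)):print(l,proj(c,[*(np.array([.556,.137])+M@l[:2]),l[2]]).round(1))
print(arm.get_state()["position"])
E
```

```text
t: 27.35
position: [0.5155, -0.0117, 0.3743]
tcp_rot: [-0.023, 1.0, 0.0, -0.0]
contact_force: [-0.0, 0.8, -0.8]
width: 0.005
grasp_force: 0.0
(0, -0.147, 0.123) [[254.6 253.8]]
(-0.007, -0.147, 0.123) [[254.6 245.9]]
(0, -0.11, 0.084) [[294.  234.4]]
[ 0.51547312 -0.01166832  0.37380121]
```

View pics/w8.png

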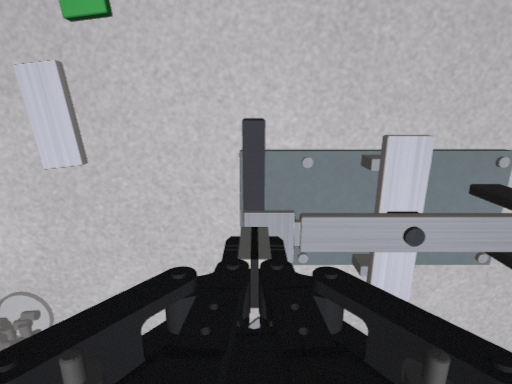

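The bolt plate (edge at row 211) is now centred over the tongue (row 234), and the bar and arm are still in place. Handing in.

```bash
python3 -c "
from plant import arm
print(arm.close_job())"
```

```text
the job is handed in; nothing more can be done
None
```

I laid the long bar centred on the rails, brought the clamp arm down on it, slid the bolt home to its stop and handed the job in at about 27 s; no verdict was returned.

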